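# Move the line of specimens on by one station

## Task

Move each round specimen mount on to the next station of the line, which runs wooden block, grinding disc, polishing plate, light stage, filing tray: begin with the mount on the light stage, which goes into the tray, and work back so that each next station is already free, until the block is empty. Set every mount down gently and upright in the middle of its new station without dropping or tipping it, and leave the square mount where it is.

Things in the scene. Friction and masses are not known exactly. Their poses are not given: they have to be found in the camera images.
- mount_stage: round grey resin mount (upright cylinder, copper section showing in its top), diameter 30 mm, height 28 mm, loose, 20 to 75 g; at the start it stands on the light stage. Origin: centre of its underside, z up.
- mount_polisher: round grey resin mount (upright cylinder, copper section showing in its top), diameter 32 mm, height 30 mm, loose, 20 to 75 g; at the start it stands on the polishing plate. Origin: centre of its underside, z up.
- mount_grinder: round grey resin mount (upright cylinder, copper section showing in its top), diameter 36 mm, height 32 mm, loose, 20 to 75 g; at the start it stands on the grinding disc. Origin: centre of its underside, z up.
- mount_block: round grey resin mount (upright cylinder, copper section showing in its top), diameter 40 mm, height 34 mm, loose, 20 to 75 g; at the start it stands on the wooden block. Origin: centre of its underside, z up.
- square_mount: the square resin mount, 34 x 34 mm and 28 mm high, grey with copper section in its top, loose on the desk among other small things (jar 55 mm high, flat tin, loupe). Not part of the line. Origin: centre of its underside.
- block: the wooden waiting block: plain square block 80 x 80 mm, its flat top 20 mm above the desk. Fixed. Origin: centre of its underside, on the desk; z up; its turn about z varies by up to 0.4 rad.
- grinder: the grinding disc: round steel disc of diameter 110 mm on a thin rubber foot, its flat top 16 mm above the desk. Fixed. Origin: centre of its underside, on the desk; z up; its turn about z varies by up to 0.4 rad.
- polisher: the polishing plate: oblong glass plate 120 mm (its x) x 85 mm (its y) covered with dark cloth, its flat top 12 mm above the desk. Fixed. Origin: centre of its underside, on the desk; z up; its turn about z varies by up to 0.4 rad.
- stage: the light stage: square black base 110 x 110 mm, 26 mm high, with a raised round white glass of diameter 72 mm in its middle; the glass, on which mounts stand, is flat, 30 mm above the desk. A small knob sticks 10 mm out of its side face, 22 mm high at most. Fixed. Origin: centre of its underside, on the desk; z up; its turn about z varies by up to 0.4 rad.
- tray: the filing tray: shallow open white square tray, 100 x 100 mm outside, walls 4 mm thick and 12 mm high, inner floor 4 mm above the desk; empty at the start. Fixed. Origin: centre of its underside, on the desk; z up; its turn about z varies by up to 0.4 rad.
Mind the look-alikes: they are no part of the job. Leave any blue or yellow look-alike of the mount_block alone. What is shaped like the stage but green is not meant.

How it is judged:
On the way, in this order (a step that is already met when the one before it is completed fails the run):
1. the mount from the light stage stands in the filing tray (horizontal distance between mount_stage and tray below 0.015 m and z of mount_stage in the frame of tray between 0.001 and 0.008 m and angle between mount_stage's own z axis and vertical below 0.1 rad and contact force between mount_stage and the fingers below 0.05 N), for 0.2 s.
2. the mount from the polishing plate stands on the light stage (horizontal distance between mount_polisher and stage below 0.015 m and z of mount_polisher in the frame of stage between 0.027 and 0.034 m and angle between mount_polisher's own z axis and vertical below 0.1 rad and contact force between mount_polisher and the fingers below 0.05 N), for 0.2 s.
3. the mount from the grinding disc stands on the polishing plate (horizontal distance between mount_grinder and polisher below 0.015 m and z of mount_grinder in the frame of polisher between 0.009 and 0.016 m and angle between mount_grinder's own z axis and vertical below 0.1 rad and contact force between mount_grinder and the fingers below 0.05 N), for 0.2 s.
4. the mount from the wooden block stands on the grinding disc (horizontal distance between mount_block and grinder below 0.015 m and z of mount_block in the frame of grinder between 0.013 and 0.02 m and angle between mount_block's own z axis and vertical below 0.1 rad and contact force between mount_block and the fingers below 0.05 N), for 0.2 s.
At the end, for the whole second after the job is handed in: Every round mount stands upright, released and at rest on the next station of the line (stage to tray, polishing plate to stage, grinding disc to plate, block to disc), within 15 mm of its middle, on its surface; the square mount is within 15 mm of its start (all of step 1 and all of step 2 and all of step 3 and all of step 4 and linear speed of each of mount_stage, mount_polisher, mount_grinder, mount_block below 0.01 m/s and distance of square_mount from where it was at the start of the episode below 0.015 m); the robot touches nothing.
It fails at once if a round mount is dropped (in free fall, touching nothing, faster than 0.4 m/s) ((contact force between mount_stage and anything else below 0.01 N and linear speed of mount_stage above 0.4 m/s) or (contact force between mount_polisher and anything else below 0.01 N and linear speed of mount_polisher above 0.4 m/s) or (contact force between mount_grinder and anything else below 0.01 N and linear speed of mount_grinder above 0.4 m/s) or (contact force between mount_block and anything else below 0.01 N and linear speed of mount_block above 0.4 m/s)).
It fails at once if a round mount is tipped over (angle between any of mount_stage, mount_polisher, mount_grinder, mount_block's own z axis and vertical above 0.6 rad).
It fails at once if the square mount is disturbed (distance of square_mount from where it was at the start of the episode above 0.015 m).
It also fails if it takes over 99 s, if anything falls off the work surface, if the arm or the gripper's body presses on something with over 40 N, if the wrist force passes 120 N, or if a joint passes its speed limit or range.

## Robot

A 6-joint arm with a two-finger parallel gripper is mounted at the origin on the work surface. World frame = base frame: x ahead of the robot, y to its left, z up, the work surface at z = 0. Lengths are in m, angles in rad, forces in N, time in s.
With the tool pointing down it reaches from about 0.35 to 0.875 m from the base axis. Payload 4.2 kg.
Tool frame: the origin (TCP) lies between the finger pads; the fingertips stand 14 mm ahead of it and the grasp point (between the pads) lies 5 mm behind it; z points along the fingers, y is the line along which they close (so a half turn about z gives the same grasp; the last joint's range is limited). The gripper opens to 85 mm and grips with 20 to 120 N. Pads are 22 mm wide; open, the fingers measure 114 mm over their backs; the gripper's body (76 mm by 85 mm) begins 54 mm behind the grasp point. The pads swing forward as they close: fully open they stand 13 mm farther back than shut.
Start: joints at [1.473, 0.385, 0.008, 0, -1.194, -0.259], TCP at [0.218, 0.586, 0.245] pointing down, gripper open.
Joint ranges: [-3.14, 3.14], [-1.21, 2.06], [-1.07, 1.41], [-3.16, 2.05], [-2.99, -0.16], [-3.1, 3.1]. Speed limits (rad/s): [2.79, 2.79, 3.14, 3.14, 3.14, 3.14].

## Interface

Orientations are given as a 3x3 rotation matrix whose columns are the frame's x, y, z axes.
In Python, from plant import arm gives the robot as it stands.
- The arm moves only by the tool arm_command, never from a script. Its argument "moves" is one flat list of numbers, 6 for each row, row after row: the shift along the tool's x, y, z scaled (see below), then the turn, a rotation vector about the tool's x, y, z scaled (see below). In form: [x, y, z, rx, ry, rz, x, y, z, rx, ry, rz, ...]. A call has 1 to 5 rows; each row is the pose to reach, as a shift and turn from the pose commanded when the call began, along the tool's axes at that moment; what a row does not reach only later rows make up. The controller multiplies each number of a shift by 0.2 m and each number of a turn by 90 degrees. A row lasts 1/10 s, in which the tool goes at most 50 mm and 8.59 degrees, less where a joint would pass 70% of its speed; a pose out of reach is approached as far as the arm can. A call with a number of a shift or a turn outside -1 to 1 is refused whole. A call with a gripper value outside its range is refused whole. "hand" is the finger opening in mm, from 0 to 85.4, set as the call begins (left out, the last holds). The fingers move at their own pace and stop on an object; "force" is the grip in N (left out, the last holds). Time passes only in rows, so rows that repeat a pose let the fingers close. It gives the time, the measured TCP pose, the force, the opening and the grip force at its end, in the units of the state.
- arm.get_obs(): the state, without advancing time (a new reading comes with each control period).
- arm.grab_frame(name): name is "scene" or "top"; returns a dict with "color" (384x512x3 uint8, blue, green, red), "intrinsics" (3x3 intrinsics, pixels), "rvec" (rotation vector, rad) and "tvec" (3), from world to camera coordinates, as OpenCV has them. Camera axes: x right, y down, z forward; pixel columns grow to the right and rows downward; lengths in m; the calibration is good to about 2 mm. A picture is of the moment at which its call begins. There is no depth.
- arm.finish_job(): hands the job in; it is judged then, once.
The state is a dict: "t": time; "joint_positions": joint angles; "joint_vel": joint speeds; "joint_efforts": joint torques, N m; "tool_pos": TCP position; "ee_rot": TCP orientation; "contact_force": force on the tool from outside, world axes, zero at the start; "wrist_torque": the same for the moment, N m; "gripper_width": finger opening in m; "grip_force": force on a finger pad.
Only numpy, scipy, OpenCV 4.12 (cv2) and the standard library are available. Lean on these libraries where they do the work, as an engineer would, in place of code of your own. Each camera call takes 0.05 s, during which the arm holds its last target. There are 200 camera calls.

## Working session

There is one attempt and no reset: what is moved stays moved. The work goes in short steps, Python scripts to look and compute and a tool call to move; the robot and the scene stay as the last step left them, time stands still between calls to the robot, and variables do not carry over. Pictures are saved under pics/ and viewed, at most 14 in all, crops included, and the job is handed in when it is done.

Besides the shell and the picture viewer there is one more tool, called after "Request:" as name(argument=value, ...) on one line, values as JSON. arm_command: Moves the arm, as the interface text tells. Shifts and turns lie within -1 to 1; 1 stands for 0.2 m of shift or 90 degrees of turn. Its arguments: {"type":"object","properties":{"moves":{"type":"array"},"hand":{"type":"number"},"force":{"type":"number"}},"required":["moves"]}

```bash
mkdir -p pics; python3 - <<'E'
from plant import arm
import cv2,numpy as np,pickle
o=arm.get_obs();print(o['t'],o['tool_pos'],np.round(o['ee_rot'],3).tolist(),o['gripper_width'])
d={}
for n in('scene','top'):
    f=arm.grab_frame(n);d[n]=f;cv2.imwrite(f'pics/{n}0.png',f['color']);R=cv2.Rodrigues(f['rvec'])[0];print(n,(-R.T@np.ravel(f['tvec'])).round(3),f['intrinsics'][0][0])
pickle.dump(d,open('f0.pkl','wb'))
E
```

```text
0.0 [0.21806166 0.58514087 0.24420637] [[0.937, -0.349, -0.001], [-0.349, -0.937, -0.002], [0.0, 0.002, -1.0]] 0.0856726371496576
scene [1.23  0.175 0.766] 437.58180307857737
top [0.334 0.048 1.059] 400.55166614641803
```

View pics/scene0.png

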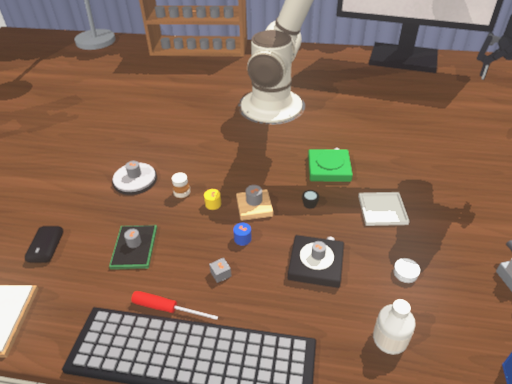

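View pics/top0.png

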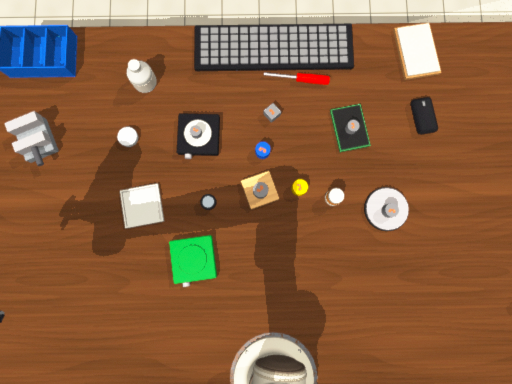

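The scene view shows: disc (134,178), plate (134,245), block (254,203), stage (317,258) and tray (383,209). In the top view they are at disc (387,209), plate (351,128), block (260,190), stage (198,134) and tray (142,206).

- **mount_block candidates (top view):** grey on the wooden block (260,190), yellow (300,187), blue (263,150). The grey one on the wood fits the description.
- **Stage candidates:** black (198,134), green (193,260). The black one fits.
- **Square mount:** (272,111), to be left where it is.

I'll confirm these in one enlarged crop.

```bash
python3 - <<'E'
import pickle,cv2,numpy as np
d=pickle.load(open('f0.pkl','rb'))
t=d['top']['color'];s=d['scene']['color']
def c(im,u,v): return cv2.resize(im[v-32:v+32,u-32:u+32],(256,256),interpolation=cv2.INTER_CUBIC)
r1=[c(t,*p) for p in((198,134),(351,128),(260,190))]
r2=[c(t,387,209),c(s,317,256),c(s,255,200)]
cv2.imwrite('pics/crop.png',np.vstack([np.hstack(r1),np.hstack(r2)]))
E
```

```text
(no output)
```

View pics/crop.png

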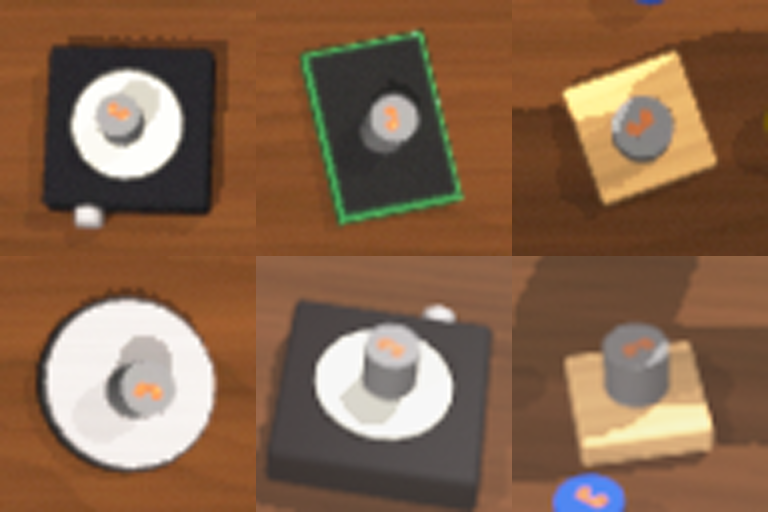

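```bash
cat > h.py <<'E'
import cv2,numpy as np
def ray(f,u,v,z):
    R=cv2.Rodrigues(f['rvec'])[0];c=-R.T@np.ravel(f['tvec'])
    q=R.T@np.linalg.inv(f['intrinsics'])@[u,v,1];return (c+q*(z-c[2])/q[2])[:2]
def big(m,u,v,r=32):
    w=np.zeros_like(m);w[v-r:v+r,u-r:u+r]=m[v-r:v+r,u-r:u+r]
    cs=cv2.findContours(w,cv2.RETR_EXTERNAL,cv2.CHAIN_APPROX_NONE)[0]
    return max(cs,key=cv2.contourArea)
def cen(f,c,z): # centre of hull of contour cast to plane z
    P=np.float32([ray(f,*p[0],z) for p in c]);return P
E
python3 - <<'E'
import pickle
from h import *
d=pickle.load(open('f0.pkl','rb'))
S={'stage':dict(top=(198,134),scene=(317,258),z=.03,h=.028),'pol':dict(top=(351,128),scene=(134,245),z=.012,h=.03),
'grind':dict(top=(387,209),scene=(134,178),z=.016,h=.032),'block':dict(top=(260,190),scene=(254,203),z=.02,h=.034),'tray':dict(top=(142,206),scene=(383,209),z=.012,h=0)}
for n in('top','scene'):
    f=d[n];hsv=cv2.cvtColor(f['color'],cv2.COLOR_BGR2HSV);H,s,V=cv2.split(hsv)
    white=((s<70)&(V>130)).astype(np.uint8)
    masks=dict(stage=((s<60)&(V>150)),grind=((s<70)&(V>140)),tray=((s<70)&(V>110)),
      pol=((H>50)&(H<85)&(s>90)&(V>60)),block=(V>120)&(H>8)&(H<30)&(s<200))
    for k,m in masks.items():
        c=big(m.astype(np.uint8),*S[k][n],r=34);P=cen(f,c,S[k]['z'])
        if k in('stage','grind'):
            e=cv2.fitEllipse(cv2.convexHull(P)*1000);print(n,k,np.round(e[0],1),np.round(e[1],1))
        else:
            e=cv2.minAreaRect(P*1000);print(n,k,np.round(e[0],1),np.round(e[1],1),round(e[2],1))
    mm=dict(stage=(V<185)&(V>85)&((s<60)|(H<20)),grind=(V<185)&((s<60)|(H<20)),pol=(V>85)&((s<60)|((H<20)&(s>90)&(V>180))),block=(s<90)&(V>50))
    for k,m in mm.items():
        u,v=S[k][n]
        if n=='scene':v-=6
        c=big(m.astype(np.uint8),u,v,r=13);P=cen(f,c,S[k]['z']+S[k]['h']/2)
        x,y,w,h=cv2.boundingRect(c);e=cv2.minAreaRect(P*1000)
        print('  mount',n,k,'box',(x,y,w,h),'ctr',np.round(ray(f,x+w/2-.5,y+h/2-.5,S[k]['z']+S[k]['h']/2)*1000,1))
# grey levels through mounts
f=d['top'];g=cv2.cvtColor(f['color'],cv2.COLOR_BGR2GRAY)
print(g[122:142,186:212]);print(g[196:222,378:402])
E
```

```text
top stage [626.6 187.1] [71.9 72.4]
top grind [ 418.9 -307.5] [109.5 110.6]
top tray [438.4 335.4] [103.5 103.7] 9.7
top pol [ 640.2 -220.8] [119.2  85.1] 10.6
top block [494.2  25. ] [177.4 138. ] 89.1
  mount top stage box (192, 129, 10, 10) ctr [620.2 187.4]
  mount top grind box (381, 203, 10, 15) ctr [ 413.5 -297.7]
  mount top pol box (346, 119, 14, 15) ctr [ 639.3 -225. ]
  mount top block box (253, 182, 15, 16) ctr [471.4  24.7]
scene stage [626.2 187.2] [71.5 77.1]
scene grind [ 417.7 -309. ] [108.6 125.9]
scene tray [443.1 335.8] [113.2 106.8] 8.7
scene pol [ 658.4 -191.7] [ 66.9 138.9] 64.8
scene block [509.6  45.8] [188.2 104.6] 35.1
  mount scene stage box (311, 247, 14, 13) ctr [632.4 188.8]
  mount scene grind box (123, 165, 18, 16) ctr [ 425.4 -307.8]
  mount scene pol box (123, 228, 19, 20) ctr [ 635.4 -224.8]
  mount scene block box (245, 184, 22, 26) ctr [473.9  29.5]
[[ 41  47  76 159 236 252 253 254 254 254 254 252 232 227 226 226 232 251
  252 235 152  74  43  39  42  42]
 [ 44  80 176 252 253 254 254 254 254 254 252 231 219 219 219 218 219 231
  252 252 250 176
[... 3907 characters left out ...]
28 228 228 223 180 128 110 109 122 156 179 185 187 189 189 192 194
  225 239 242 242 242 242]
 [229 229 229 229 228 223 182 137 130 118 125 145 175 189 195 207 220 210
  240 243 243 243 243 244]
 [230 230 230 231 231 230 226 203 200 165 162 173 198 196 223 241 243 242
  244 244 244 244 245 245]
 [230 230 230 231 230 231 229 228 228 227 228 239 240 241 242 244 244 244
  244 244 244 244 244 245]
 [230 229 230 230 230 230 229 229 230 231 233 242 243 243 243 243 243 244
  243 243 243 243 243 244]
 [228 228 229 229 228 229 229 229 231 232 240 242 242 243 242 242 243 243
  243 243 242 242 243 243]
 [229 229 228 228 228 230 230 232 240 242 242 242 242 242 243 242 242 242
  242 242 242 242 242 242]]
```

```bash
python3 - <<'E'
import pickle
from h import *
d=pickle.load(open('f0.pkl','rb'));T=d['top'];S=d['scene']
for n,a,b,z in(('stage',(195.5,131.5),(318.6,249.7),.044),('pol',(352,126.5),(132,237.5),.027),('grind',(389.6,210.2),None,.032),('grindtop',(391.7,209.9),None,.048),('block',(260.2,189.5),(253.7,194.6),.037)):
    print(n,ray(T,*a,z)*1000,b and ray(S,*b,z)*1000)
c=lambda u,v:cv2.resize(S['color'][v-24:v+24,u-24:u+24],(384,384),interpolation=cv2.INTER_CUBIC)
cv2.imwrite('pics/crop2.png',np.hstack([c(134,172),c(134,240)]))
E
```

```text
stage [625.60693656 190.02925084] [623.18955457 190.50429669]
pol [ 637.96982544 -223.62736429] [ 635.41782128 -224.7896353 ]
grind [ 412.84942586 -308.21364481] None
grindtop [ 412.30020775 -308.05895476] None
block [471.39334681  24.23172609] [467.91690523  24.08171107]
```

View pics/crop2.png

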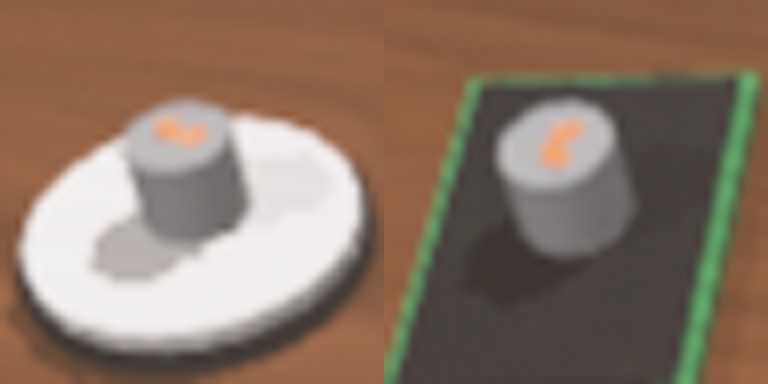

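Both views agree to about 3 mm. In the crop the grinder mount's top is at (180,137) and the polisher mount's at (556,145), both grey round mounts. Now I'll align the tool with the world axes and head for the stage.

Request:
arm_command(moves=[0.2,0.11,0,0,0,-0.07,0.4,0.22,0,0,0,-0.14,0.6,0.34,0,0,0,-0.2,0.8,0.45,0,0,0,-0.227,0.8,0.45,0,0,0,-0.227], hand=60, force=30)

```text
t: 0.6
tool_pos: [0.3389, 0.4414, 0.2452]
ee_rot: [[1.0, -0.005, -0.001], [-0.005, -1.0, -0.002], [-0.001, 0.002, -1.0]]
contact_force: [-0.2, 0.2, 1.0]
gripper_width: 0.0599
grip_force: 0.0
```

Request:
arm_command(moves=[0.18,0.16,0,0,0,0,0.36,0.32,0,0,0,0,0.54,0.48,0,0,0,0,0.714,0.63,0,0,0,0,0.714,0.63,0,0,0,0])

```text
t: 1.1
tool_pos: [0.4822, 0.3164, 0.2446]
ee_rot: [[1.0, -0.006, -0.0], [-0.006, -1.0, -0.001], [-0.0, 0.001, -1.0]]
contact_force: [-0.0, 0.2, 1.0]
gripper_width: 0.0601
grip_force: 0.0
```

Request:
arm_command(moves=[0.18,0.16,0,0,0,0,0.36,0.32,0.1,0,0,0,0.54,0.48,0.25,0,0,0,0.714,0.63,0.4,0,0,0,0.714,0.63,0.6,0,0,0])

```text
t: 1.6
tool_pos: [0.6264, 0.1924, 0.1265]
ee_rot: [[1.0, -0.003, 0.007], [-0.003, -1.0, 0.002], [0.007, -0.002, -1.0]]
contact_force: [-0.2, -0.1, 0.1]
gripper_width: 0.0596
grip_force: 0.0
```

Request:
arm_command(moves=[0,0.01,0.12,0,0,0,0,0.01,0.24,0,0,0,0,0.01,0.33,0,0,0,0,0.01,0.39,0,0,0,0,0.01,0.39,0,0,0])

```text
t: 2.1
tool_pos: [0.6209, 0.1915, 0.0451]
ee_rot: [[1.0, 0.0, -0.004], [0.0, -1.0, -0.002], [-0.004, 0.002, -1.0]]
contact_force: [0.2, -0.1, 0.2]
gripper_width: 0.0602
grip_force: 0.0
```

Request:
arm_command(moves=[0,0,0,0,0,0,0,0,0,0,0,0,0,0,0,0,0,0,0,0,0,0,0,0], hand=20, force=30)

```text
t: 2.5
tool_pos: [0.6231, 0.1919, 0.0489]
ee_rot: [[1.0, 0.0, 0.003], [0.0, -1.0, 0.001], [0.003, -0.001, -1.0]]
contact_force: [-0.7, 1.4, 3.8]
gripper_width: 0.0288
grip_force: 29.9
```

```bash
python3 - <<'E'
from plant import arm
import cv2
f=arm.grab_frame('scene');cv2.imwrite('pics/g1.png',cv2.resize(f['color'][190:320,230:400],None,fx=4,fy=4))
print(arm.get_obs()['gripper_width'])
E
```

```text
0.029171792401112916
```

View pics/g1.png

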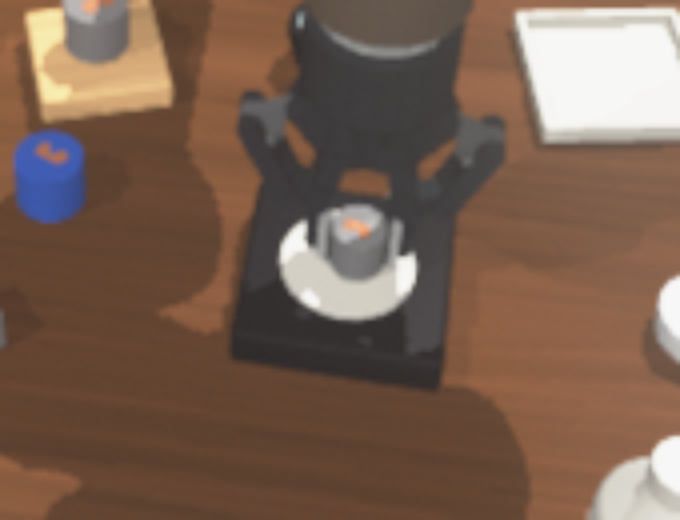

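Grip is good: the mount at crop pixel (357,235) sits upright between the pads, opening 29 mm. Lifting and carrying it to the tray.

Request:
arm_command(moves=[0,0,-0.04,0,0,0,0,0,-0.12,0,0,0,0,0,-0.24,0,0,0,0,0,-0.35,0,0,0,0,0,-0.4,0,0,0])

```text
t: 3.05
tool_pos: [0.6232, 0.1916, 0.1299]
ee_rot: [[1.0, -0.0, 0.003], [-0.0, -1.0, 0.001], [0.003, -0.001, -1.0]]
contact_force: [-0.0, -0.1, -0.2]
gripper_width: 0.0291
grip_force: 29.7
```

Request:
arm_command(moves=[-0.06,-0.05,0,0,0,0,-0.16,-0.13,0,0,0,0,-0.28,-0.22,0,0,0,0,-0.4,-0.31,0,0,0,0,-0.52,-0.4,0,0,0,0])

```text
t: 3.55
tool_pos: [0.5159, 0.2716, 0.1259]
ee_rot: [[1.0, -0.001, -0.003], [-0.001, -1.0, -0.002], [-0.003, 0.002, -1.0]]
contact_force: [-0.5, 0.7, -0.8]
gripper_width: 0.0284
grip_force: 29.7
```

Request:
arm_command(moves=[-0.12,-0.1,0,0,0,0,-0.24,-0.19,0,0,0,0,-0.34,-0.27,0,0,0,0,-0.405,-0.318,0,0,0,0,-0.405,-0.318,0,0,0,0])

```text
t: 4.05
tool_pos: [0.4347, 0.3355, 0.1263]
ee_rot: [[1.0, 0.003, -0.002], [0.003, -1.0, -0.002], [-0.002, 0.002, -1.0]]
contact_force: [-0.5, 0.7, 0.3]
gripper_width: 0.0288
grip_force: 29.7
```

Request:
arm_command(moves=[0,0,0.1,0,0,0,0,0,0.2,0,0,0,0,0,0.3,0,0,0,0,0,0.38,0,0,0,0,0,0.44,0,0,0])

```text
t: 4.55
tool_pos: [0.4367, 0.3338, 0.0375]
ee_rot: [[1.0, -0.001, -0.002], [-0.001, -1.0, -0.002], [-0.002, 0.002, -1.0]]
contact_force: [0.1, -0.3, -0.2]
gripper_width: 0.029
grip_force: 29.7
```

Request:
arm_command(moves=[0,0,0.03,0,0,0,0,0,0.05,0,0,0,0,0,0.07,0,0,0,0,0,0.08,0,0,0,0,0,0.08,0,0,0])

```text
t: 5.05
tool_pos: [0.4374, 0.335, 0.0235]
ee_rot: [[1.0, -0.0, 0.0], [-0.0, -1.0, 0.0], [0.0, -0.0, -1.0]]
contact_force: [-0.8, -0.6, -0.1]
gripper_width: 0.0287
grip_force: 29.7
```

Request:
arm_command(moves=[0,0,0.005,0,0,0,0,0,0.008,0,0,0,0,0,0.008,0,0,0])

```text
t: 5.35
tool_pos: [0.4376, 0.3353, 0.0228]
ee_rot: [[1.0, 0.0, 0.001], [0.0, -1.0, 0.001], [0.001, -0.001, -1.0]]
contact_force: [-1.8, 0.0, 5.6]
gripper_width: 0.0292
grip_force: 30.2
```

Request:
arm_command(moves=[0,0,0,0,0,0,0,0,0,0,0,0,0,0,0,0,0,0,0,0,0,0,0,0], hand=50)

```text
t: 5.75
tool_pos: [0.4373, 0.3349, 0.0216]
ee_rot: [[1.0, -0.0, -0.0], [-0.0, -1.0, -0.0], [-0.0, 0.0, -1.0]]
contact_force: [0.2, 0.7, -0.4]
gripper_width: 0.0499
grip_force: 0.0
```

Request:
arm_command(moves=[0,0,-0.1,0,0,0,0,0,-0.25,0,0,0,0,0,-0.45,0,0,0,0,0,-0.6,0,0,0,0,0,-0.6,0,0,0])

```text
t: 6.25
tool_pos: [0.4393, 0.3372, 0.1466]
ee_rot: [[1.0, 0.001, 0.007], [0.001, -1.0, 0.008], [0.007, -0.008, -1.0]]
contact_force: [0.6, 0.8, -0.1]
gripper_width: 0.0502
grip_force: 0.0
```

Request:
arm_command(moves=[0.08,0.2,0,0,0,0,0.16,0.4,0,0,0,0,0.24,0.6,0,0,0,0,0.32,0.8,0,0,0,0,0.4,1,0,0,0,0], hand=60)

```text
t: 6.75
tool_pos: [0.5172, 0.1332, 0.141]
ee_rot: [[1.0, 0.0, -0.001], [0.0, -1.0, -0.0], [-0.001, 0.0, -1.0]]
contact_force: [0.7, 0.6, 0.7]
gripper_width: 0.06
grip_force: 0.0
```

```bash
python3 - <<'E'
from plant import arm
import cv2
f=arm.grab_frame('scene')
cv2.imwrite('pics/p1.png',cv2.resize(f['color'][175:245,340:430],None,fx=6,fy=6))
E
```

```text
(no output)
```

View pics/p1.png

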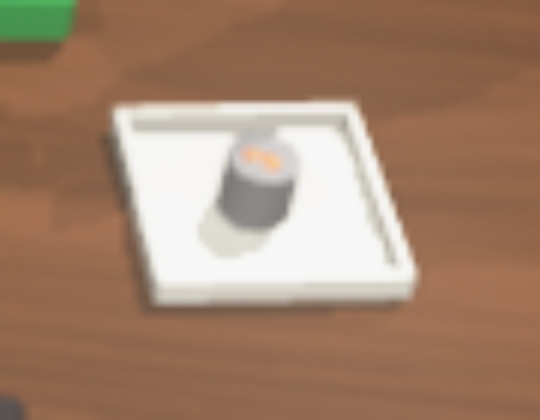

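The mount stands upright near the tray's middle (crop (258,185)). Now the mount on the polishing plate.

Request:
arm_command(moves=[0.06,0.18,0,0,0,0,0.12,0.36,0,0,0,0,0.18,0.54,0,0,0,0,0.24,0.72,0,0,0,0,0.3,0.9,0,0,0,0])

```text
t: 7.3
tool_pos: [0.5771, -0.0465, 0.1408]
ee_rot: [[1.0, -0.0, -0.002], [-0.0, -1.0, -0.0], [-0.002, 0.0, -1.0]]
contact_force: [0.7, 1.2, 0.2]
gripper_width: 0.0597
grip_force: 0.0
```

Request:
arm_command(moves=[0.07,0.21,0,0,0,0,0.14,0.42,0,0,0,0,0.22,0.66,0,0,0,0,0.3,0.9,0,0,0,0,0.3,0.9,0,0,0,0])

```text
t: 7.8
tool_pos: [0.6376, -0.2304, 0.1396]
ee_rot: [[1.0, -0.006, -0.001], [-0.006, -1.0, -0.001], [-0.001, 0.001, -1.0]]
contact_force: [-0.2, 1.4, -0.9]
gripper_width: 0.0602
grip_force: 0.0
```

Request:
arm_command(moves=[0,0,0.16,0,0,0,0,0,0.32,0,0,0,0,0,0.46,0,0,0,0,0,0.56,0,0,0,0,0,0.56,0,0,0])

```text
t: 8.3
tool_pos: [0.6341, -0.2241, 0.0251]
ee_rot: [[1.0, -0.001, -0.009], [-0.001, -1.0, 0.002], [-0.009, -0.002, -1.0]]
contact_force: [0.2, 0.2, -0.5]
gripper_width: 0.0601
grip_force: 0.0
```

```bash
python3 - <<'E'
from plant import arm
import cv2
from h import *
o=arm.get_obs();print(o['tool_pos'],o['joint_positions'])
f=arm.grab_frame('scene');print(ray(f,383.2,205.1,.018))
cv2.imwrite('pics/g2.png',cv2.resize(f['color'][190:290,70:200],None,fx=5,fy=5))
E
```

```text
[ 0.63407349 -0.22411825  0.02507654] [-1.00261145e-01  6.74130515e-01 -9.38263102e-02 -1.32913550e-03
 -8.11882864e-01  1.67113614e+00]
[0.43969474 0.33621446]
```

View pics/g2.png

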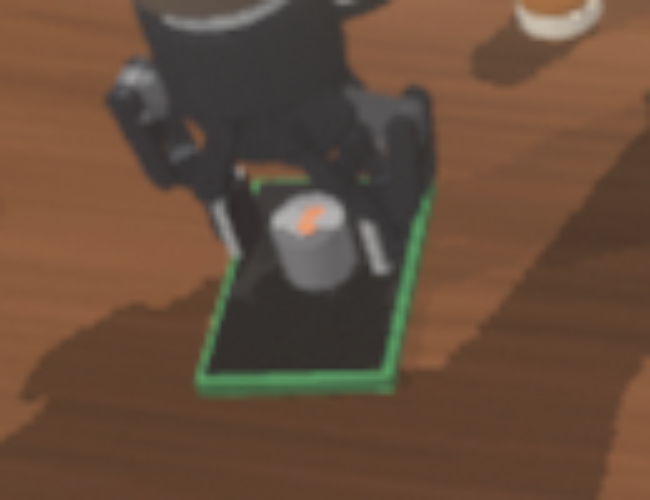

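The polisher mount (crop (312,240)) is upright and centred between the fingers, so I'll close and carry it to the stage.

Request:
arm_command(moves=[0,0,0,0,0,0,0,0,0,0,0,0,0,0,0,0,0,0,0,0,0,0,0,0], hand=20)

```text
t: 8.75
tool_pos: [0.6383, -0.2251, 0.0316]
ee_rot: [[1.0, 0.0, 0.003], [0.0, -1.0, -0.001], [0.003, 0.001, -1.0]]
contact_force: [-0.1, 0.3, 4.3]
gripper_width: 0.0311
grip_force: 29.9
```

Request:
arm_command(moves=[0,0,-0.05,0,0,0,0,0,-0.15,0,0,0,0,0,-0.32,0,0,0,0,0,-0.49,0,0,0,0,0,-0.55,0,0,0])

```text
t: 9.25
tool_pos: [0.639, -0.2257, 0.1447]
ee_rot: [[1.0, 0.0, 0.007], [0.0, -1.0, -0.002], [0.007, 0.002, -1.0]]
contact_force: [0.9, -0.1, 0.6]
gripper_width: 0.0312
grip_force: 29.8
```

Request:
arm_command(moves=[0,-0.08,0,0,0,0,0,-0.24,0,0,0,0,0,-0.44,0,0,0,0,0,-0.64,0,0,0,0,0,-0.84,0,0,0,0])

```text
t: 9.75
tool_pos: [0.6356, -0.0549, 0.1378]
ee_rot: [[1.0, -0.001, -0.004], [-0.001, -1.0, 0.0], [-0.004, -0.0, -1.0]]
contact_force: [1.5, 0.1, -0.6]
gripper_width: 0.0308
grip_force: 29.8
```

Request:
arm_command(moves=[-0.01,-0.2,0,0,0,0,-0.02,-0.4,0,0,0,0,-0.03,-0.6,0,0,0,0,-0.04,-0.8,0,0,0,0,-0.05,-0.95,0,0,0,0])

```text
t: 10.25
tool_pos: [0.6254, 0.1357, 0.1378]
ee_rot: [[1.0, 0.001, -0.003], [0.001, -1.0, -0.001], [-0.003, 0.001, -1.0]]
contact_force: [0.5, 0.8, 0.0]
gripper_width: 0.031
grip_force: 29.8
```

Request:
arm_command(moves=[0,-0.13,0,0,0,0,0,-0.22,0,0,0,0,0,-0.27,0,0,0,0,0,-0.27,0,0,0,0])

```text
t: 10.65
tool_pos: [0.6268, 0.1879, 0.1389]
ee_rot: [[1.0, 0.001, -0.001], [0.001, -1.0, -0.001], [-0.001, 0.001, -1.0]]
contact_force: [0.3, 0.1, 0.0]
gripper_width: 0.0309
grip_force: 29.8
```

Request:
arm_command(moves=[0,0,0.1,0,0,0,0,0,0.2,0,0,0,0,0,0.3,0,0,0,0,0,0.38,0,0,0,0,0,0.42,0,0,0])

```text
t: 11.15
tool_pos: [0.6263, 0.185, 0.0538]
ee_rot: [[1.0, -0.002, -0.003], [-0.002, -1.0, -0.002], [-0.003, 0.002, -1.0]]
contact_force: [-0.1, -0.4, -0.6]
gripper_width: 0.0311
grip_force: 29.8
```

Request:
arm_command(moves=[0,0,0.01,0,0,0,0,0,0.02,0,0,0,0,0,0.03,0,0,0,0,0,0.035,0,0,0,0,0,0.035,0,0,0])

```text
t: 11.65
tool_pos: [0.6276, 0.1871, 0.0496]
ee_rot: [[1.0, 0.0, 0.001], [0.0, -1.0, 0.0], [0.001, -0.0, -1.0]]
contact_force: [0.3, -1.1, 2.5]
gripper_width: 0.0308
grip_force: 29.9
```

Request:
arm_command(moves=[0,0,0,0,0,0,0,0,0,0,0,0,0,0,0,0,0,0,0,0,0,0,0,0], hand=50)

```text
t: 12.05
tool_pos: [0.6273, 0.187, 0.0486]
ee_rot: [[1.0, -0.0, -0.0], [-0.0, -1.0, -0.0], [-0.0, 0.0, -1.0]]
contact_force: [0.1, 0.3, 0.5]
gripper_width: 0.05
grip_force: 0.0
```

Request:
arm_command(moves=[0,0,-0.1,0,0,0,0,0,-0.25,0,0,0,0,0,-0.4,0,0,0,0,0,-0.5,0,0,0,0,0,-0.5,0,0,0])

```text
t: 12.55
tool_pos: [0.6292, 0.1878, 0.1527]
ee_rot: [[1.0, 0.0, 0.007], [0.0, -1.0, 0.003], [0.007, -0.003, -1.0]]
contact_force: [0.6, -0.8, -0.8]
gripper_width: 0.0502
grip_force: 0.0
```

Request:
arm_command(moves=[-0.07,0.16,0,0,0,0,-0.14,0.32,0,0,0,0,-0.21,0.48,0,0,0,0,-0.28,0.64,0,0,0,0,-0.36,0.83,0,0,0,0], hand=62)

```text
t: 13.05
tool_pos: [0.5541, 0.02, 0.1475]
ee_rot: [[1.0, 0.001, -0.002], [0.001, -1.0, -0.0], [-0.002, 0.0, -1.0]]
contact_force: [0.1, 0.0, 0.7]
gripper_width: 0.0619
grip_force: 0.0
```

Request:
arm_command(moves=[-0.07,0.16,0,0,0,0,-0.14,0.32,0,0,0,0,-0.21,0.48,0,0,0,0,-0.28,0.64,0,0,0,0,-0.36,0.83,0,0,0,0])

```text
t: 13.55
tool_pos: [0.4821, -0.1459, 0.1478]
ee_rot: [[1.0, 0.001, -0.001], [0.001, -1.0, 0.0], [-0.001, -0.0, -1.0]]
contact_force: [1.7, -0.5, 0.2]
gripper_width: 0.0616
grip_force: 0.0
```

```bash
python3 - <<'E'
from plant import arm
import cv2
o=arm.get_obs();print(o['joint_positions'].round(2))
f=arm.grab_frame('scene')
cv2.imwrite('pics/p2.png',cv2.resize(f['color'][215:295,270:370],None,fx=6,fy=6))
E
```

```text
[ 0.03  0.28 -0.42 -0.   -0.87  1.54]
```

View pics/p2.png

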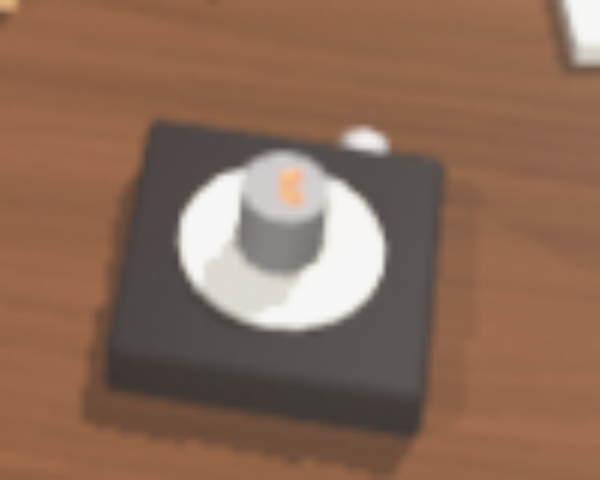

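The polisher mount stands upright in the middle of the glass (crop (282,245)). Now the grinder mount.

Request:
arm_command(moves=[-0.08,0.19,0,0,0,0,-0.16,0.38,0,0,0,0,-0.25,0.58,0,0,0,0,-0.355,0.818,0,0,0,0,-0.355,0.818,0,0,0,0])

```text
t: 14.1
tool_pos: [0.4093, -0.312, 0.1475]
ee_rot: [[1.0, -0.007, -0.002], [-0.007, -1.0, 0.001], [-0.002, -0.001, -1.0]]
contact_force: [0.2, 0.2, 0.2]
gripper_width: 0.062
grip_force: 0.0
```

Request:
arm_command(moves=[0,0,0.14,0,0,0,0,0,0.3,0,0,0,0,0,0.44,0,0,0,0,0,0.54,0,0,0,0,0,0.577,0,0,0])

```text
t: 14.6
tool_pos: [0.4105, -0.3075, 0.0306]
ee_rot: [[1.0, -0.0, -0.005], [-0.0, -1.0, 0.002], [-0.005, -0.002, -1.0]]
contact_force: [-1.0, 0.2, -0.6]
gripper_width: 0.0618
grip_force: 0.0
```

```bash
python3 - <<'E'
from plant import arm
import cv2
o=arm.get_obs();print(o['joint_positions'].round(2))
f=arm.grab_frame('scene')
cv2.imwrite('pics/g3.png',cv2.resize(f['color'][120:220,80:200],None,fx=5,fy=5))
E
```

```text
[-0.33  0.47 -0.51 -0.   -0.6   1.9 ]
```

View pics/g3.png

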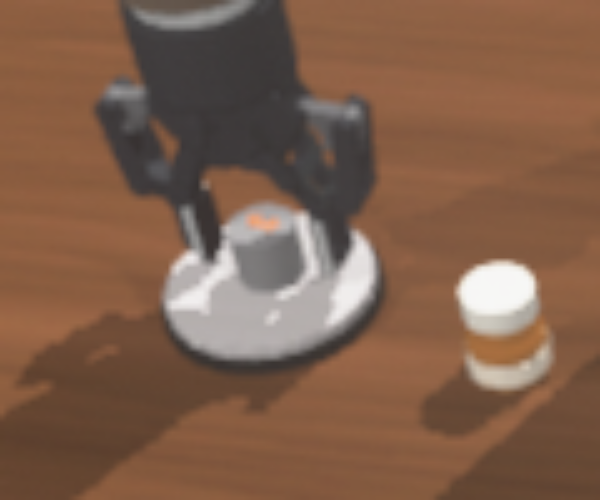

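The grinder mount (crop (264,248)) stands between the fingers, so I'll close and carry it to the plate.

Request:
arm_command(moves=[0,0,0,0,0,0,0,0,0,0,0,0,0,0,0,0,0,0,0,0,0,0,0,0], hand=24)

```text
t: 15.05
tool_pos: [0.4128, -0.3088, 0.0343]
ee_rot: [[1.0, -0.0, 0.002], [-0.0, -1.0, -0.001], [0.002, 0.001, -1.0]]
contact_force: [0.5, 1.0, 2.6]
gripper_width: 0.0352
grip_force: 30.0
```

Request:
arm_command(moves=[0,0,-0.05,0,0,0,0,0,-0.15,0,0,0,0,0,-0.27,0,0,0,0,0,-0.37,0,0,0,0,0,-0.4,0,0,0])

```text
t: 15.55
tool_pos: [0.4135, -0.3092, 0.1163]
ee_rot: [[1.0, 0.0, 0.005], [0.0, -1.0, -0.002], [0.005, 0.002, -1.0]]
contact_force: [0.4, 0.1, -1.2]
gripper_width: 0.0351
grip_force: 30.0
```

Request:
arm_command(moves=[0.07,-0.03,0,0,0,0,0.2,-0.08,0,0,0,0,0.35,-0.14,0,0,0,0,0.51,-0.2,0,0,0,0,0.67,-0.26,0,0,0,0])

```text
t: 16.05
tool_pos: [0.5473, -0.2555, 0.112]
ee_rot: [[1.0, -0.0, -0.002], [-0.0, -1.0, 0.001], [-0.002, -0.001, -1.0]]
contact_force: [-0.4, -0.3, -0.3]
gripper_width: 0.0353
grip_force: 30.0
```

Request:
arm_command(moves=[0.15,-0.06,0,0,0,0,0.29,-0.11,0,0,0,0,0.4,-0.15,0,0,0,0,0.47,-0.175,0,0,0,0,0.47,-0.175,0,0,0,0])

```text
t: 16.55
tool_pos: [0.6418, -0.2201, 0.1112]
ee_rot: [[1.0, 0.002, -0.002], [0.002, -1.0, 0.0], [-0.002, -0.0, -1.0]]
contact_force: [-0.5, 0.1, -0.5]
gripper_width: 0.0353
grip_force: 30.0
```

Request:
arm_command(moves=[0,0,0.1,0,0,0,0,0,0.2,0,0,0,0,0,0.29,0,0,0,0,0,0.36,0,0,0,0,0,0.39,0,0,0])

```text
t: 17.05
tool_pos: [0.6387, -0.2215, 0.033]
ee_rot: [[1.0, -0.001, -0.004], [-0.001, -1.0, 0.001], [-0.004, -0.001, -1.0]]
contact_force: [-0.4, 0.1, -1.3]
gripper_width: 0.0351
grip_force: 30.0
```

Request:
arm_command(moves=[0,0,0.01,0,0,0,0,0,0.018,0,0,0,0,0,0.025,0,0,0,0,0,0.025,0,0,0])

```text
t: 17.45
tool_pos: [0.6405, -0.2217, 0.0309]
ee_rot: [[1.0, -0.0, 0.001], [-0.0, -1.0, -0.0], [0.001, 0.0, -1.0]]
contact_force: [-0.4, -0.3, -0.0]
gripper_width: 0.0352
grip_force: 30.0
```

Request:
arm_command(moves=[0,0,0.003,0,0,0,0,0,0.006,0,0,0,0,0,0.006,0,0,0])

```text
t: 17.75
tool_pos: [0.6406, -0.2217, 0.0304]
ee_rot: [[1.0, 0.0, 0.001], [0.0, -1.0, -0.0], [0.001, 0.0, -1.0]]
contact_force: [-1.6, 1.2, 5.4]
gripper_width: 0.0354
grip_force: 30.4
```

Request:
arm_command(moves=[0,0,0,0,0,0,0,0,0,0,0,0,0,0,0,0,0,0,0,0,0,0,0,0], hand=56)

```text
t: 18.15
tool_pos: [0.6401, -0.2217, 0.0287]
ee_rot: [[1.0, -0.0, -0.0], [-0.0, -1.0, 0.0], [-0.0, -0.0, -1.0]]
contact_force: [-0.8, 0.4, -0.1]
gripper_width: 0.0564
grip_force: 0.0
```

Request:
arm_command(moves=[0,0,-0.1,0,0,0,0,0,-0.25,0,0,0,0,0,-0.45,0,0,0,0,0,-0.6,0,0,0,0,0,-0.6,0,0,0])

```text
t: 18.65
tool_pos: [0.6432, -0.2224, 0.1552]
ee_rot: [[1.0, 0.001, 0.011], [0.001, -1.0, -0.003], [0.011, 0.003, -1.0]]
contact_force: [0.7, 0.7, 0.6]
gripper_width: 0.0555
grip_force: 0.0
```

Request:
arm_command(moves=[-0.08,-0.12,0,0,0,0,-0.17,-0.25,0,0,0,0,-0.26,-0.38,0,0,0,0,-0.34,-0.5,0,0,0,0,-0.425,-0.612,0,0,0,0], hand=64)

```text
t: 19.15
tool_pos: [0.5542, -0.0983, 0.1485]
ee_rot: [[1.0, -0.0, -0.001], [-0.0, -1.0, 0.0], [-0.001, -0.0, -1.0]]
contact_force: [-0.1, 1.2, 0.9]
gripper_width: 0.0639
grip_force: 0.0
```

Request:
arm_command(moves=[-0.08,-0.12,0,0,0,0,-0.17,-0.25,0,0,0,0,-0.28,-0.4,0,0,0,0,-0.425,-0.613,0,0,0,0,-0.425,-0.613,0,0,0,0])

```text
t: 19.65
tool_pos: [0.4672, 0.0261, 0.1487]
ee_rot: [[1.0, 0.005, -0.002], [0.005, -1.0, 0.0], [-0.002, -0.0, -1.0]]
contact_force: [0.3, -0.1, 0.6]
gripper_width: 0.0639
grip_force: 0.0
```

```bash
python3 - <<'E'
from plant import arm
import cv2,numpy as np
f=arm.grab_frame('scene')['color']
c=lambda u,v:cv2.resize(f[v-32:v+32,u-32:u+32],(384,384))
cv2.imwrite('pics/p3.png',np.hstack([c(134,240),c(254,195)]))
E
```

```text
(no output)
```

View pics/p3.png

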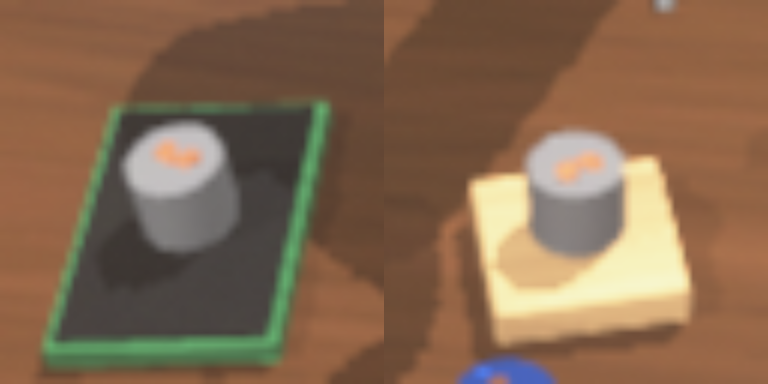

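The plate mount is upright at its middle (crop (185,190)). The block's grey round mount at crop (574,193) is next.

Request:
arm_command(moves=[0,0,0.14,0,0,0,0,0,0.3,0,0,0,0,0,0.44,0,0,0,0,0,0.53,0,0,0,0,0,0.56,0,0,0])

```text
t: 20.2
tool_pos: [0.4695, 0.0222, 0.0349]
ee_rot: [[1.0, -0.002, -0.004], [-0.002, -1.0, -0.002], [-0.004, 0.002, -1.0]]
contact_force: [-0.5, -0.4, 0.2]
gripper_width: 0.0641
grip_force: 0.0
```

Request:
arm_command(moves=[0,0,0,0,0,0,0,0,0,0,0,0,0,0,0,0,0,0,0,0,0,0,0,0], hand=28)

```text
t: 20.6
tool_pos: [0.4708, 0.0235, 0.038]
ee_rot: [[1.0, -0.0, 0.002], [-0.0, -1.0, 0.001], [0.002, -0.001, -1.0]]
contact_force: [0.3, -0.3, -0.3]
gripper_width: 0.039
grip_force: 30.2
```

Request:
arm_command(moves=[0,0,-0.05,0,0,0,0,0,-0.15,0,0,0,0,0,-0.32,0,0,0,0,0,-0.49,0,0,0,0,0,-0.55,0,0,0])

```text
t: 21.1
tool_pos: [0.4721, 0.0239, 0.1517]
ee_rot: [[1.0, 0.001, 0.008], [0.001, -1.0, 0.002], [0.008, -0.002, -1.0]]
contact_force: [0.4, 0.3, -0.2]
gripper_width: 0.0391
grip_force: 30.3
```

Request:
arm_command(moves=[-0.01,0.08,0,0,0,0,-0.04,0.24,0,0,0,0,-0.07,0.44,0,0,0,0,-0.1,0.64,0,0,0,0,-0.125,0.84,0,0,0,0])

```text
t: 21.6
tool_pos: [0.4448, -0.1459, 0.1484]
ee_rot: [[1.0, 0.001, 0.002], [0.001, -1.0, -0.0], [0.002, 0.0, -1.0]]
contact_force: [0.3, -0.2, -0.3]
gripper_width: 0.0395
grip_force: 30.3
```

Request:
arm_command(moves=[-0.03,0.2,0,0,0,0,-0.06,0.4,0,0,0,0,-0.09,0.6,0,0,0,0,-0.11,0.76,0,0,0,0,-0.125,0.82,0,0,0,0])

```text
t: 22.1
tool_pos: [0.4198, -0.311, 0.148]
ee_rot: [[1.0, -0.003, 0.001], [-0.003, -1.0, -0.001], [0.001, 0.001, -1.0]]
contact_force: [0.5, 0.3, -1.0]
gripper_width: 0.0392
grip_force: 30.4
```

Request:
arm_command(moves=[0,0,0.08,0,0,0,0,0,0.2,0,0,0,0,0,0.34,0,0,0,0,0,0.46,0,0,0,0,0,0.53,0,0,0])

```text
t: 22.6
tool_pos: [0.4194, -0.3076, 0.04]
ee_rot: [[1.0, 0.0, -0.002], [0.0, -1.0, 0.001], [-0.002, -0.001, -1.0]]
contact_force: [-0.2, -0.4, -0.5]
gripper_width: 0.039
grip_force: 30.4
```

Request:
arm_command(moves=[0,0,0.01,0,0,0,0,0,0.02,0,0,0,0,0,0.03,0,0,0,0,0,0.035,0,0,0,0,0,0.035,0,0,0])

```text
t: 23.1
tool_pos: [0.4205, -0.3087, 0.0347]
ee_rot: [[1.0, -0.0, 0.001], [-0.0, -1.0, -0.0], [0.001, 0.0, -1.0]]
contact_force: [0.0, -0.6, -0.3]
gripper_width: 0.0393
grip_force: 30.4
```

Request:
arm_command(moves=[0,0,0.003,0,0,0,0,0,0.006,0,0,0,0,0,0.006,0,0,0])

```text
t: 23.4
tool_pos: [0.4204, -0.3087, 0.0336]
ee_rot: [[1.0, -0.0, 0.001], [-0.0, -1.0, -0.0], [0.001, 0.0, -1.0]]
contact_force: [-1.0, 1.2, 5.4]
gripper_width: 0.0394
grip_force: 30.8
```

In contact. Releasing and withdrawing.

Request:
arm_command(moves=[0,0,0,0,0,0,0,0,0,0,0,0,0,0,0,0,0,0,0,0,0,0,0,0], hand=60)

```text
t: 23.8
tool_pos: [0.4201, -0.3086, 0.0327]
ee_rot: [[1.0, -0.0, -0.0], [-0.0, -1.0, 0.0], [-0.0, -0.0, -1.0]]
contact_force: [0.6, -0.3, -0.4]
gripper_width: 0.0599
grip_force: 0.0
```

Request:
arm_command(moves=[0,0,-0.1,0,0,0,0,0,-0.25,0,0,0,0,0,-0.45,0,0,0,0,0,-0.65,0,0,0,0,0,-0.75,0,0,0])

```text
t: 24.3
tool_pos: [0.4215, -0.3093, 0.1867]
ee_rot: [[1.0, 0.0, 0.005], [0.0, -1.0, -0.003], [0.005, 0.003, -1.0]]
contact_force: [0.8, -0.2, 0.1]
gripper_width: 0.0598
grip_force: 0.0
```

Request:
arm_command(moves=[0.05,-0.15,0,0,0,0,0.1,-0.3,0,0,0,0,0.15,-0.45,0,0,0,0,0.2,-0.6,0,0,0,0,0.2,-0.6,0,0,0,0])

```text
t: 24.8
tool_pos: [0.4611, -0.1863, 0.183]
ee_rot: [[1.0, 0.004, 0.001], [0.004, -1.0, 0.0], [0.001, -0.0, -1.0]]
contact_force: [-0.7, -0.4, 0.0]
gripper_width: 0.0602
grip_force: 0.0
```

```bash
python3 - <<'E'
from plant import arm
import cv2
f=arm.grab_frame('scene')['color']
cv2.imwrite('pics/end.png',cv2.resize(f[130:300,80:430],None,fx=2.2,fy=2.2))
E
```

```text
(no output)
```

View pics/end.png

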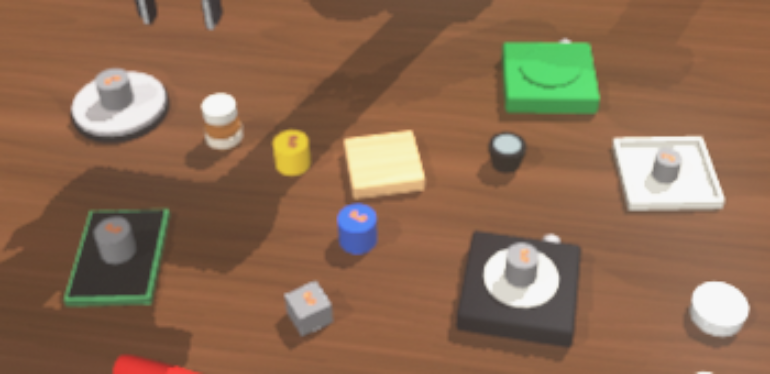

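All four mounts stand upright: disc (115,90), plate (115,240), stage (521,265), tray (666,165). The block (384,162) is empty and the square mount (308,308) hasn't been touched. Handing in.

```bash
python3 -c "
from plant import arm
print(arm.finish_job())"
```

```text
the job is handed in; nothing more can be done
None
```

I moved all four round mounts one station on and handed the job in at about 25 s; the final picture shows each one upright near the middle of its new station, the block empty and the square mount apparently undisturbed, but the hand-in returned no verdict.

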